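Swap two tracker housings and set the end cap a quarter turn off its stop

TASK

Swap the two housings: the finished grey one with the blue cap goes out of the blue fixture and onto the middle of the black pad, and the black one with the orange cap goes from the pad down into the fixture's square pocket. Once both stand in their new places and you have let go of them, screw the orange cap on clockwise until it bottoms out, then back it off a quarter turn and finish while still gripping the cap there, with the black housing fully down in the pocket. Do not tip either housing over, and leave the small black tracker, the screwdriver and the mug where they are.

Things in the scene. Friction and masses are not known exactly. Their poses are not given: they have to be found in the camera images.
- pocket_floor (a point): centre of the floor of the square pocket in the blue fixture, a fixed block 95 x 95 x 20 mm on the desk. The pocket is 53 x 53 mm, 12 mm deep (its floor 8 mm above the desk), its mouth chamfered 3 mm, its sides along this point's x and y axes; z is up. It keeps a housing from turning, with about 3.5 degrees of play either way. Fixture and pad may stand either way round, left or right, and turned up to 23 degrees
- pad_top (a point): centre of the top face of the black rubber pad with a thin yellow square outline, a fixed mat 85 x 85 x 3 mm on the desk; z is up. The desk between the fixture and the pad and just beyond them, out to 0.7 m from the robot, is bare: room to set a housing down for a moment
- finished_center (a point): the finished unit: a loose grey square housing 50 x 50 mm, 56 mm tall, with a round blue cap 43 mm across and 28 mm tall fixed on top (solid, it does not turn); 84 mm tall in all, about 0.26 kg. This point is on its upright axis, 42 mm above its underside; x and y are square to the flat sides of the housing. Starts standing in the fixture's pocket
- open_center (a point): the open unit: a loose black square housing 50 x 50 mm, 56 mm tall, that carries the orange screw cap on its top; 84 mm tall when the cap is fully home, up to 87 mm with the cap loose, about 0.28 kg. This point is on its upright axis, 42 mm above its underside; x and y are square to the flat sides of the housing. Starts standing on the pad
- cap_center (a point): centre of the round knurled orange cap, 43 mm across and 28 mm tall, half-way up it; its z axis is the screw axis and its x axis points along the white index line on its top. The cap cannot come off; the top of the housing below it is wider (50 mm square), so fingers must stay above that top when they grip the cap
- end_cap: the same orange cap; origin at the centre of its underside
- thread (a joint): how far the orange cap is screwed on, in rad: 0 is loosest, it grows clockwise seen from above (tightening), and the cap bottoms out on a hard stop at 3.0. Starts between 0.4 and 1.6. It turns with light friction (about 0.06 N m), stays where it is left, and the cap sinks 6 mm per full turn (1 mm per rad)
- finished_unit: the same finished unit; origin at the centre of its underside
- open_unit: the same open unit with its cap; origin at the centre of its underside
- tracker: bystander: flat black tracker box 90 x 60 x 24 mm lying to the robot's right, beyond the screwdriver; origin at the centre of its underside
- screwdriver: bystander: screwdriver with a red handle lying on the desk to the robot's right, about 150 mm long along its x axis; origin under its middle
- mug: bystander: white mug 80 mm across, 90 mm tall, standing to the robot's left; origin at the centre of its underside

How it is judged:
By the outcome, as a careful person would: the job done as asked, in the order asked, and still so for the second after the job is handed in, while the arm keeps its last pose, push and grip.
It also fails if it takes over 72 s, if anything falls off the work surface, if the arm or the gripper's body presses on something with over 40 N, if the wrist force passes 120 N, or if a joint passes its speed limit or range.

ROBOT

A 6-joint arm with a two-finger parallel gripper is mounted at the origin on the work surface. World frame = base frame: x ahead of the robot, y to its left, z up, the work surface at z = 0. Lengths are in mm, angles in rad, forces in N, time in s.
With the tool pointing down it reaches from about 400 to 925 mm from the base axis. Payload 12.5 kg.
Tool frame: the origin (TCP) lies between the finger pads; the fingertips stand 14 mm ahead of it and the grasp point (between the pads) lies 5 mm behind it; x points along the fingers, y is the direction in which the jaws open and shut, and the axes are right-handed (so a half turn about x gives the same grasp; the last joint's range is limited). The gripper opens to 95 mm and grips with 3 to 60 N. Pads are 20 mm wide; open, the fingers measure 119 mm over their backs; the gripper's body (75 mm by 180 mm) begins 59 mm behind the grasp point.
Start: joints at [-1.209, 0.491, 1.559, -0, 1.092, -0.106], TCP at [281.851, -557.858, 228.661] pointing down, gripper open.
Joint ranges: [-3.1, 3.1], [-0.84, 2.19], [0.05, 2.79], [-1.13, 4.28], [0.06, 2.93], [-2.69, 2.69]. Speed limits (rad/s): [2.22, 2.22, 2.79, 3.14, 3.14, 3.14].

INTERFACE

Orientations are given as [roll, pitch, yaw] about the fixed x, y, z axes, in that order (R = Rz(yaw) Ry(pitch) Rx(roll)).
In Python, from cell import env, cams gives the robot as it stands.
- The arm moves only by the tool carry_out, never from a script. Its arguments are lists of equal length, an entry for each row: "grip": the closure, from -1 (fully open) to 1 (shut); "linear": the shift along the tool's x, y, z scaled (see below), a list of three; "turn": the turn about the tool's x scaled (see below). In form: {"grip": [grip, ...], "linear": [[tx, ty, tz], ...], "turn": [turn, ...]}. A call has 1 to 5 rows; each row shifts and turns the commanded pose from where the row before left it, along the tool's axes as they then stand; what a row does not reach is not made up. The controller multiplies each number of a shift by 0.5 m and each number of a turn by 180 degrees. A row lasts 1/10 s, in which the tool goes at most 50 mm and 8.59 degrees, less where a joint would pass 70% of its speed; a pose out of reach is approached as far as the arm can. A call with a number of a shift or a turn outside -1 to 1 is refused whole. A call with a gripper value outside its range is refused whole. The fingers move at their own pace and stop on an object; the grip force is fixed at half the most. Time passes only in rows, so rows that do not move let the fingers close. It gives the time, the measured TCP pose, the force and the opening at its end, in the units of the state.
- env.state(): the state, without advancing time (a new reading comes with each control period).
- cams.read_camera(name): name is "scene" or "top" or "wrist"; returns the picture (400x640x3 uint8, blue, green, red); there is no depth.
- cams.camera_info(name): a dict with "fx", "fy", "cx", "cy" (pixels), "view" (4x4, takes a point from world to camera coordinates). Camera axes: x right, y down, z forward; pixel columns grow to the right and rows downward; lengths in mm; the calibration is good to about 2 mm. A picture is of the moment at which its call begins: read the wrist's pose just before it. camera_info takes no time and is no camera call; for the wrist camera it gives the pose at the moment of the call.
- env.job_done(): hands the job in, once; it reports no verdict.
The state is a dict: "t": time; "joints": joint angles; "qvel": joint speeds; "tau": joint torques, N m; "eef_pos": TCP position; "tcp_rot": TCP orientation; "ft_force": force on the tool from outside, world axes, zero at the start; "moment": the same for the moment, N m; "opening": opening from 0.0 (shut) to 1.0 (fully open).
Only numpy, scipy, OpenCV 4.12 (cv2) and the standard library are available. Lean on these libraries where they do the work, as an engineer would, in place of code of your own. Each camera call takes 0.05 s, during which the arm holds its last target. There are 200 camera calls.

## Working session

There is one attempt and no reset: what is moved stays moved. The work goes in short steps, Python scripts to look and compute and a tool call to move; the robot and the scene stay as the last step left them, time stands still between calls to the robot, and variables do not carry over. Pictures are saved under pics/ and viewed, about 8 in all and at most 12, crops included, and the job is handed in when it is done.

Besides the shell and the picture viewer there is one more tool, called after "Emit:" as a command line: name --pt "numbers of a row" for each row, then --argument value for the rest. carry_out: Moves the arm, as the interface text tells. Shifts and turns lie within -1 to 1; 1 stands for 0.5 m of shift or 180 degrees of turn. Its arguments: {"type":"object","properties":{"grip":{"type":"array"},"linear":{"type":"array"},"turn":{"type":"array"}},"required":["grip","linear","turn"]}

```bash
ls; mkdir -p pics; python3 - <<'E'
from cell import env,cams
import cv2,numpy as np
s=env.state();print(s)
for n in("scene","top"):
    i=cams.camera_info(n);print(n,i["fx"],i["cx"],i["cy"],np.round(i["view"],3).tolist())
    cv2.imwrite(f"pics/{n}0.png",cams.read_camera(n))
E
```

```text
pics
{'t': 0.0, 'joints': array([-1.20859487e+00,  4.91552675e-01,  1.55949254e+00, -9.56950848e-06,
        1.09172912e+00, -1.05621791e-01]), 'qvel': array([ 1.21534382e-03,  1.66836560e-05,  3.56787268e-04,  1.19718076e-03,
       -4.41617673e-05, -1.90269282e-03]), 'tau': array([ 1.60232968e-03, -6.12638998e+01, -2.58180428e+01,  6.92947721e-02,
        4.83002071e-02, -1.61325006e-04]), 'eef_pos': array([ 281.75481015, -557.59998636,  228.05118971]), 'tcp_rot': array([-1.66923609,  1.56961462,  1.94018423]), 'ft_force': array([0.87475134, 0.27815949, 1.49827312]), 'moment': array([ 0.00342162, -0.03663967,  0.00559216]), 'opening': 1.0014590282944074}
scene 370.07362213614755 315.2391037469935 195.71633393211263 [[0.199, 0.98, -0.002, -91.637], [0.667, -0.136, -0.733, -300.318], [-0.718, 0.144, -0.681, 1328.153], [0.0, 0.0, 0.0, 1.0]]
top 501.62504571742306 305.97925250016624 197.3037777862726 [[-0.018, -1.0, -0.02, 20.222], [-0.99, 0.021, -0.139, 549.465], [0.139, 0.017, -0.99, 1169.342], [0.0, 0.0, 0.0, 1.0]]
```

View pics/top0.png

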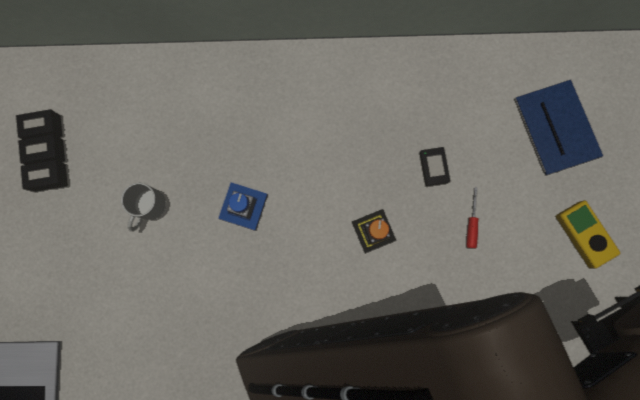

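The top view shows the fixture at about (243,206), the pad at about (374,230), the mug on the left, and the screwdriver and tracker on the right. I'll enlarge it.

```bash
python3 - <<'E'
import cv2,numpy as np
t=cv2.imread("pics/top0.png")
a=cv2.resize(t[170:245,210:280],None,fx=5.7,fy=5.7,interpolation=cv2.INTER_CUBIC)
b=cv2.resize(t[195:270,340:410],None,fx=5.7,fy=5.7,interpolation=cv2.INTER_CUBIC)
cv2.imwrite("pics/crop0.png",np.hstack([a,b]));print(a.shape)
E
cat > h.py <<'E'
from cell import env,cams
import cv2,numpy as np
def w(name,u,v,z,info=None):
    i=info or cams.camera_info(name);V=np.array(i["view"]);R=V[:3,:3];c=-R.T@V[:3,3]
    d=R.T@np.array([(u-i["cx"])/i["fx"],(v-i["cy"])/i["fy"],1]);return c+d*(z-c[2])/d[2]
def p(info,P):
    V=np.array(info["view"]);q=V[:3,:3]@np.array(P)+V[:3,3]
    return np.array([info["fx"]*q[0]/q[2]+info["cx"],info["fy"]*q[1]/q[2]+info["cy"]])
E
```

```text
(428, 399, 3)
```

View pics/crop0.png

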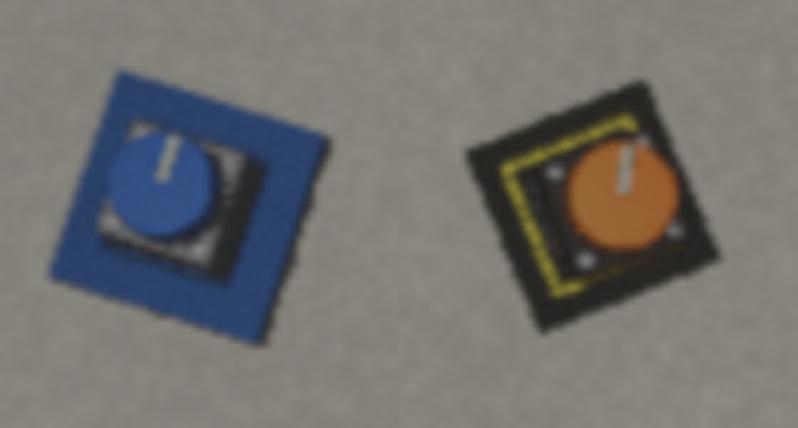

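```bash
python3 - <<'E'
from h import *
k=5.7
def L(u,v,z,o): return w("top",o[0]+(u+.5)/k-.5,o[1]+(v+.5)/k-.5,z)
F=(210,170);P=(340-399/k,195)
f=np.array([L(u,v,20,F) for u,v in[(120,72),(328,137),(265,345),(52,277)]])
q=np.array([L(u,v,3,P) for u,v in[(645,82),(720,258),(542,332),(467,152)]])
for n,a in(("fix",f),("pad",q)):
    e=np.roll(a,-1,0)-a;print(n,a.mean(0).round(1),np.linalg.norm(e,axis=1).round(1),np.degrees(np.arctan2(e[:,1],e[:,0])).round(1))
print("blue",L(161,186,84,F).round(1),"or",L(623,195,86,P).round(1))
print("screws",[L(u,v,56,P).round(1)[:2].tolist() for u,v in[(555,172),(585,260),(676,230),(643,140)]])
print("blue line",(L(175,140,84,F)-L(162,183,84,F)).round(1),"or",(L(629,147,86,P)-L(623,193,86,P)).round(1))
i=cams.camera_info("wrist");V=np.array(i["view"]);R=V[:3,:3];print(i["fx"],i["cx"],i["cy"],"cam",-R.T@V[:3,3],R.round(3))
from scipy.spatial.transform import Rotation as Ro
s=env.state();T=Ro.from_euler("xyz",s["tcp_rot"]).as_matrix();print(T.round(3));print("cam in tool",T.T@(-R.T@V[:3,3]-s["eef_pos"]),(R@T).round(3))
E
```

```text
fix [534.3 163.8  20. ] [94.8 93.1 96.3 93. ] [-108.6  162.8   71.3  -18.1]
pad [ 468.8 -154.3    3. ] [81.8 82.8 83.2 82.9] [-159.2  111.3   20.8  -69.7]
blue [535.2 166.9  84. ] or [ 466.9 -156.7   86. ]
screws [[479.2, -132.9], [442.8, -143.9], [454.3, -181.6], [491.7, -169.6]]
blue line [17.6 -5.3  0. ] or [18.4 -3.1  0. ]
282.7180818394748 323.7557464498497 203.2674555806885 cam [ 341.6788207  -528.16557703  384.26461351] [[ 0.451 -0.893 -0.002]
 [-0.867 -0.438  0.237]
 [-0.213 -0.106 -0.971]]
[[-0.     0.451 -0.893]
 [ 0.001 -0.893 -0.451]
 [-1.    -0.001 -0.   ]]
cam in tool [-156.13347169    0.52918448  -66.76185907] [[ 0.001  1.     0.   ]
 [-0.238 -0.     0.971]
 [ 0.971 -0.001  0.238]]
```

Emit:
carry_out --grip '[-1,-1,-1,-1,-1]' --pt "0.0056 -0.0551 -0.0693" --pt "0.0056 -0.0551 -0.0693" --pt "0.0056 -0.0551 -0.0693" --pt "0.0056 -0.0551 -0.0693" --pt "0.0056 -0.0551 -0.0693" --turn '[0,0,0,0,0]'

```text
t: 0.6
eef_pos: [374.7, -355.1, 214.4]
tcp_rot: [-1.523, 1.571, 2.086]
ft_force: [1.1, -0.5, -0.2]
opening: 0.996
```

Emit:
carry_out --grip '[-1,-1,-1,-1,-1]' --pt "0.0056 -0.0551 -0.0693" --pt "0.0056 -0.0551 -0.0693" --pt "0.0056 -0.0551 -0.0693" --pt "0.0056 -0.0551 -0.0693" --pt "0.0056 -0.0551 -0.0693" --turn '[0,0,0,0,0]'

```text
t: 1.1
eef_pos: [467.3, -154.0, 200.5]
tcp_rot: [-0.417, 1.571, -3.09]
ft_force: [-0.5, 0.5, -0.4]
opening: 1.002
```

Emit:
carry_out --grip '[-1,-1,-1]' --pt "0 0 0" --pt "0 0 0" --pt "0 0 0" --turn '[0,0,0]'

```text
t: 1.4
eef_pos: [466.6, -156.4, 200.6]
tcp_rot: [0.382, 1.571, -2.292]
ft_force: [-0.4, 0.1, -0.2]
opening: 1.002
```

```bash
python3 - <<'E'
from h import *
import pickle
s=env.state();i=cams.camera_info("wrist");im=cams.read_camera("wrist")
pickle.dump(i,open("pics/w1.pkl","wb"));cv2.imwrite("pics/w1.png",im);print(s["eef_pos"],s["tcp_rot"],s["joints"],s["qvel"])
print(p(i,[467,-156,86]),p(i,[534,165,84]))
E
```

```text
[ 466.64746975 -156.44739741  200.57049865] [ 0.38214783  1.57055882 -2.29214022] [-4.57659688e-01  3.38824870e-01  1.91113144e+00 -2.94670872e-04
  8.91698264e-01  6.46017117e-01] [-0.01513679 -0.00040526 -0.0020697   0.00179111  0.00070419  0.00241946]
[323.15141127 203.3149964 ] [ 10.72870727 -38.92760085]
```

View pics/w1.png

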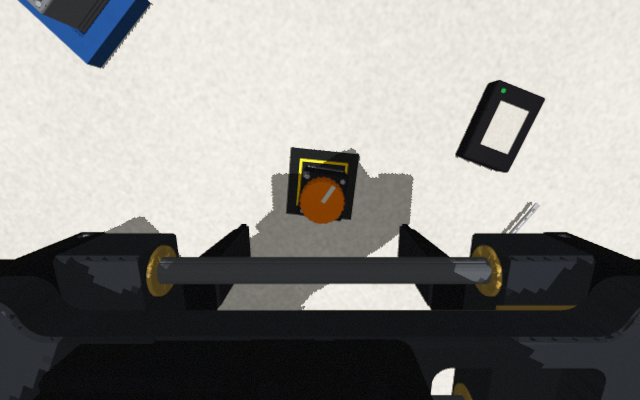

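The wrist view shows the orange cap at about (322,200), against the predicted (323,203), with the pad behind it. I'll enlarge it.

```bash
python3 - <<'E'
import cv2
t=cv2.imread("pics/w1.png")
cv2.imwrite("pics/w1c.png",cv2.resize(t[140:228,280:368],None,fx=6.8,fy=6.8,interpolation=cv2.INTER_CUBIC))
E
```

```text
(no output)
```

View pics/w1c.png

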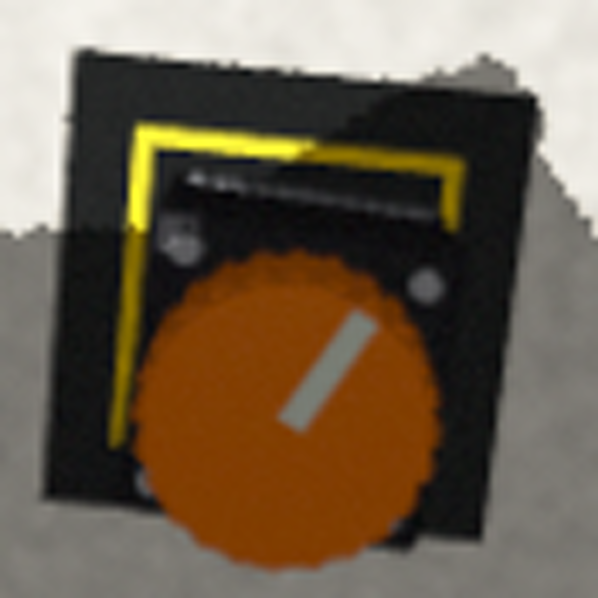

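```bash
python3 - <<'E'
from h import *
import pickle
i=pickle.load(open("pics/w1.pkl","rb"));k=6.8
L=lambda u,v,z:w("wrist",280+(u+.5)/k-.5,140+(v+.5)/k-.5,z,i)
q=np.array([L(*c,3) for c in[(75,50),(540,97),(483,542),(42,497)]])
e=np.roll(q,-1,0)-q
print("pad",q.mean(0).round(1),np.linalg.norm(e,axis=1).round(1),np.degrees(np.arctan2(e[:,1],e[:,0])).round(1))
sc=np.array([L(*c,59) for c in[(184,247),(427,286),(398,525),(145,485)]])
e=np.roll(sc,-1,0)-sc
print("screws",sc.mean(0).round(1),np.linalg.norm(e,axis=1).round(1),np.degrees(np.arctan2(e[:,1],e[:,0])).round(1))
print("cap",L(288,422,89).round(1)); d=L(368,315,89)-L(290,425,89);print("line",np.degrees(np.arctan2(d[1],d[0])))
E
```

```text
pad [ 470.2 -151.8    3. ] [84.6 84.8 84.9 84.2] [ -68.9 -159.   110.7   20.9]
screws [ 467.2 -154.4   59. ] [38.4 39.2 41.2 39. ] [ -72.4 -159.2  107.4   16.7]
cap [ 468.6 -153.9   89. ]
line -7.883435353137934
```

Emit:
carry_out --grip '[-1,-1,-1,-1,-1]' --pt "0 -0.0641 -0.0514" --pt "0 -0.0641 -0.0514" --pt "0 -0.0641 -0.0514" --pt "0 -0.0641 -0.0514" --pt "0 -0.0641 -0.0514" --turn '[0,0,0,0,0]'

```text
t: 1.95
eef_pos: [509.6, 45.5, 200.7]
tcp_rot: [2.067, 1.57, -0.609]
ft_force: [1.4, -0.8, -0.1]
opening: 1.002
```

Emit:
carry_out --grip '[-1,-1,-1,-1,-1]' --pt "0 -0.0641 -0.0514" --pt "0 -0.0641 -0.0514" --pt "0 -0.0641 -0.0514" --pt "0 0 0" --pt "0 0 0" --turn '[0,0,0,-0.0418,-0.0418]'

```text
t: 2.45
eef_pos: [535.1, 165.7, 200.3]
tcp_rot: [-0.027, 1.57, -2.433]
ft_force: [-0.3, -0.4, 0.3]
opening: 0.994
```

Emit:
carry_out --grip '[-1,-1,-1,-1,-1]' --pt "0 0 0" --pt "0 0 0" --pt "0 0 0" --pt "0 0 0" --pt "0 0 0" --turn '[-0.0418,-0.0418,-0.0418,-0.0418,0]'

```text
t: 2.95
eef_pos: [535.2, 164.5, 200.6]
tcp_rot: [0.095, 1.571, -1.791]
ft_force: [0.0, -0.7, -1.2]
opening: 0.997
```

```bash
python3 - <<'E'
from h import *
import pickle
s=env.state();i=cams.camera_info("wrist");im=cams.read_camera("wrist")
pickle.dump(i,open("pics/w2.pkl","wb"));cv2.imwrite("pics/w2.png",im);print(s["eef_pos"],np.degrees(s["joints"]).round(2))
c=p(i,[535,165,60]).round().astype(int);print(c);x,y=c[0]-50,c[1]-50
print(x,y)
cv2.imwrite("pics/w2c.png",cv2.resize(im[y-15:y+85,x-10:x+110],None,fx=5,fy=5,interpolation=cv2.INTER_CUBIC))
E
```

```text
[535.19466474 164.48851935 200.57219094] [ 1.0330e+01  2.4640e+01  1.0048e+02 -1.0000e-02  5.4890e+01  2.8400e+01]
[323 197]
273 147
```

View pics/w2c.png

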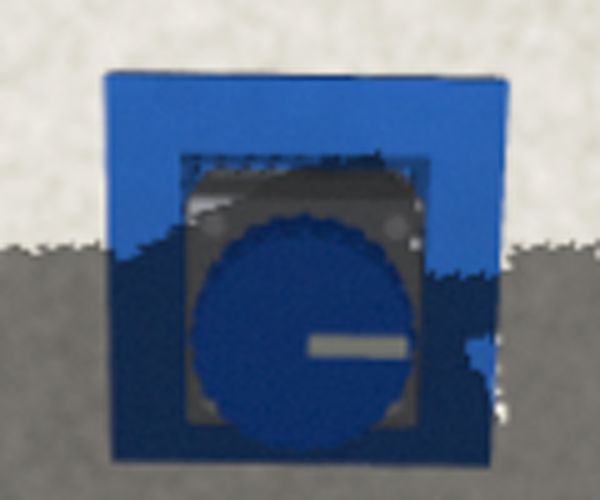

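```bash
python3 - <<'E'
from h import *
import pickle
i=pickle.load(open("pics/w2.pkl","rb"));k=5
L=lambda u,v,z:w("wrist",263+(u+.5)/k-.5,132+(v+.5)/k-.5,z,i)
q=np.array([L(*c,20) for c in[(105,72),(508,78),(490,466),(112,460)]])
e=np.roll(q,-1,0)-q
print("fix",q.mean(0).round(1),np.linalg.norm(e,axis=1).round(1),np.degrees(np.arctan2(e[:,1],e[:,0])).round(1))
q=np.array([L(*c,20) for c in[(181,153),(429,157)]]);d=q[1]-q[0];print("pocket top edge",q.round(1),np.linalg.norm(d),np.degrees(np.arctan2(d[1],d[0])))
print("cap",L(302,344,92).round(1),"bottom edge of housing",(L(187,425,64)/2+L(416,425,64)/2).round(1),(L(416,425,64)-L(187,425,64)).round(1))
E
```

```text
fix [536.7 168.9  20. ] [94.2 95.2 94.4 95. ] [ -18.9 -108.8  161.    71. ]
pocket top edge [[518.2 205.9  20. ]
 [573.7 186.8  20. ]] 58.75067787313666 -18.997089532809902
cap [536.4 168.8  92. ] bottom edge of housing [528.6 145.6  64. ] [ 46.9 -15.3   0. ]
```

Emit:
carry_out --grip '[-1,-1,-1,-1,-1]' --pt "0.06 0 -0.0073" --pt "0.08 0 0" --pt "0.08 0 0" --pt "0.07 0 0" --pt "0.027 0 0" --turn '[0.004,0,0,0,0]'

```text
t: 3.5
eef_pos: [534.9, 168.4, 39.3]
tcp_rot: [-1.022, 1.567, -2.925]
ft_force: [0.0, -0.1, -1.0]
opening: 1.002
```

Emit:
carry_out --grip '[-1,1,1,1,1]' --pt "0 0 0" --pt "0 0 0" --pt "0 0 0" --pt "0 0 0" --pt "0 0 0" --turn '[0,0,0,0,0]'

```text
t: 4.0
eef_pos: [536.3, 169.4, 43.1]
tcp_rot: [2.025, 1.569, 0.126]
ft_force: [0.1, 0.4, 0.6]
opening: 0.717
```

Emit:
carry_out --grip '[1,1,1]' --pt "0 0 0" --pt "0 0 0" --pt "0 0 0" --turn '[0,0,0]'

```text
t: 4.3
eef_pos: [536.0, 169.3, 42.3]
tcp_rot: [1.793, 1.571, -0.106]
ft_force: [-0.5, -0.0, 3.0]
opening: 0.521
```

```bash
python3 - <<'E'
from h import *
s=env.state();print(s)
E
```

```text
{'t': 4.3, 'joints': array([ 1.88524671e-01,  6.56095773e-01,  1.87523528e+00, -1.44695762e-04,
        6.09987911e-01,  5.16343002e-01]), 'qvel': array([-2.16078804e-03, -1.35309564e-03,  2.93255026e-06,  1.26886307e-03,
       -5.70151965e-04,  7.48517961e-04]), 'tau': array([-2.89271986e-03, -5.93683791e+01, -1.46856031e+01,  4.26720211e-02,
       -1.42625668e-01,  6.30148032e-03]), 'eef_pos': array([536.01369486, 169.3331841 ,  42.28900796]), 'tcp_rot': array([ 1.79294675,  1.57051035, -0.10554932]), 'ft_force': array([-0.49526743, -0.02935851,  2.95186589]), 'moment': array([-0.04105649,  0.08430638,  0.03015435]), 'opening': 0.5208408678117512}
```

Emit:
carry_out --grip '[1,1,1,1,1]' --pt "-0.01 0 0" --pt "-0.03 0 0" --pt "-0.04 0 0" --pt "-0.02 0 0" --pt "0 0 0" --turn '[0,0,0,0,0]'

```text
t: 4.8
eef_pos: [536.4, 169.4, 93.3]
tcp_rot: [2.039, 1.569, 0.141]
ft_force: [0.0, 0.1, -1.9]
opening: 0.521
```

Emit:
carry_out --grip '[1,1,1,1,1]' --pt "0 0.0042 0.04" --pt "0 0.0075 0.0714" --pt "0 0.0105 0.1" --pt "0 0.0085 0.08" --pt "0 0.0035 0.033" --turn '[0,0,0,0,0]'

```text
t: 5.3
eef_pos: [498.7, 8.0, 91.4]
tcp_rot: [-1.175, 1.569, -3.076]
ft_force: [-0.3, -0.3, -3.5]
opening: 0.522
```

Emit:
carry_out --grip '[1,1,1,1,1]' --pt "0 0 0" --pt "0.04 0 0" --pt "0.04 0 0" --pt "0.02 0 0" --pt "0 0 0" --turn '[0,0,0,0,0]'

```text
t: 5.8
eef_pos: [499.4, 11.2, 40.8]
tcp_rot: [-1.343, 1.568, 3.042]
ft_force: [0.7, -1.2, -2.2]
opening: 0.521
```

```bash
python3 - <<'E'
from h import *
s=env.state();print(s["eef_pos"],s["ft_force"],s["opening"],np.degrees(s["joints"][0]-s["joints"][5]))
cv2.imwrite("pics/s1.png",cams.read_camera("scene"))
E
```

```text
[499.43650791  11.1807611   40.78485898] [ 0.74598379 -1.16764754 -2.1747769 ] 0.5211477839172647 -18.73967035192616
```

View pics/s1.png

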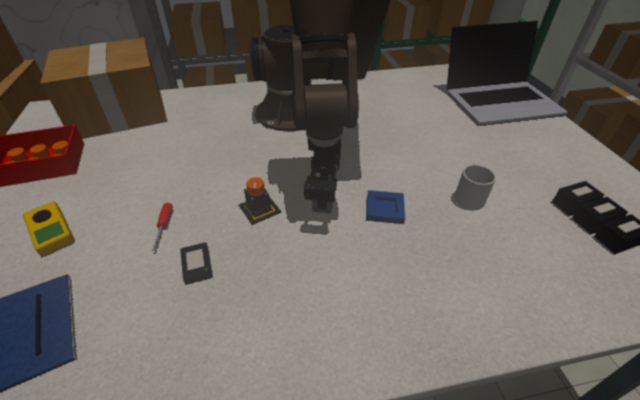

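The scene view shows the grey unit held at about (322,185) between the pad and the now empty fixture (385,205). Next I set it down.

Emit:
carry_out --grip '[1,1,1,1,1]' --pt "0.007 0 0" --pt "0.006 0 0" --pt "0.002 0 0" --pt "0 0 0" --pt "0 0 0" --turn '[0,0,0,0,0]'

```text
t: 6.35
eef_pos: [500.1, 10.5, 34.8]
tcp_rot: [1.563, 1.57, -0.336]
ft_force: [-0.1, -0.9, -2.3]
opening: 0.524
```

Emit:
carry_out --grip '[1,-1,-1,-1,-1]' --pt "0.001 0 0" --pt "0 0 0" --pt "0 0 0" --pt "0 0 0" --pt "0 0 0" --turn '[0,0,0,0,0]'

```text
t: 6.85
eef_pos: [500.0, 10.5, 34.2]
tcp_rot: [1.315, 1.571, -0.584]
ft_force: [-0.2, -1.0, -0.0]
opening: 0.803
```

Emit:
carry_out --grip '[-1,-1,-1,-1,-1]' --pt "0 0 0" --pt "-0.03 0 0" --pt "-0.06 0 0" --pt "-0.07 0 0" --pt "-0.04 0 0" --turn '[0,0,0,0,0]'

```text
t: 7.35
eef_pos: [500.4, 10.5, 136.3]
tcp_rot: [1.756, 1.569, -0.142]
ft_force: [-0.5, 0.9, -0.5]
opening: 1.002
```

Emit:
carry_out --grip '[-1,-1,-1,-1,-1]' --pt "0 0 0" --pt "0 0 0" --pt "0 0 0" --pt "0 0 0" --pt "0 0 0" --turn '[-0.04,-0.04,-0.04,-0.04,-0.04]'

```text
t: 7.85
eef_pos: [499.9, 10.5, 134.1]
tcp_rot: [-0.464, 1.571, -1.729]
ft_force: [0.5, 0.2, -0.7]
opening: 1.0
```

Emit:
carry_out --grip '[-1,-1]' --pt "0 0 0" --pt "0 0 0" --turn '[0,0]'

```text
t: 8.05
eef_pos: [499.9, 10.5, 134.1]
tcp_rot: [-0.618, 1.571, -1.892]
ft_force: [-0.1, -0.0, -0.9]
opening: 1.001
```

```bash
cat >> h.py <<'E'
def go(x,y,z):
    s=env.state();P=s["eef_pos"];a=s["joints"][0]-s["joints"][5];d=np.array([x,y,z])-P
    Y=np.array([np.cos(a),np.sin(a),0]);Z=np.array([np.sin(a),-np.cos(a),0])
    print("at",P.round(1),"psi",np.degrees(a).round(2),"j6",np.degrees(s["joints"][5]).round(1),"F",s["ft_force"].round(1),"M",s["moment"].round(2),"op",round(s["opening"],3))
    print("tool shift (units)",(np.array([-d[2],d@Y,d@Z])/500).round(4))
E
python3 - <<'E'
from h import *
go(468.3,-154.2,37)
E
```

```text
at [499.9  10.5 134.1] psi 17.01 j6 -23.4 F [-0.1 -0.  -0.9] M [ 0.03 -0.12 -0.04] op 1.001
tool shift (units) [ 0.1942 -0.1569  0.2965]
```

Emit:
carry_out --grip '[-1,-1,-1,-1,-1]' --pt "0 -0.0212 0.04" --pt "0 -0.0397 0.075" --pt "0 -0.045 0.085" --pt "0 -0.0344 0.065" --pt "0 -0.0166 0.0315" --turn '[0,0,0,0,0]'

```text
t: 8.55
eef_pos: [468.4, -156.9, 134.1]
tcp_rot: [0.278, 1.57, -0.998]
ft_force: [0.4, 0.1, 0.8]
opening: 0.996
```

Emit:
carry_out --grip '[-1,-1,-1,-1,-1]' --pt "0 0 0" --pt "0.04 0 0" --pt "0.06 0 0" --pt "0.06 0 0" --pt "0.034 0 0" --turn '[-0.002,0,0,0,0]'

```text
t: 9.05
eef_pos: [468.5, -153.1, 35.4]
tcp_rot: [-2.341, 1.569, 2.677]
ft_force: [-0.1, -0.3, 0.4]
opening: 1.002
```

Emit:
carry_out --grip '[-1,-1,1,1,1]' --pt "0 0 0" --pt "0 0 0" --pt "0 0 0" --pt "0 0 0" --pt "0 0 0" --turn '[0,0,0,0,0]'

```text
t: 9.55
eef_pos: [469.2, -154.4, 37.9]
tcp_rot: [0.786, 1.569, -0.478]
ft_force: [-0.5, -0.2, 0.7]
opening: 0.802
```

Emit:
carry_out --grip '[1,1,1,1,1]' --pt "0 0 0" --pt "0 0 0" --pt "0 0 0" --pt "0 0 0" --pt "0 0 0" --turn '[0,0,0,0,0]'

```text
t: 10.05
eef_pos: [468.8, -154.3, 37.2]
tcp_rot: [-1.958, 1.571, 3.062]
ft_force: [-2.8, -0.3, 2.6]
opening: 0.524
```

```bash
python3 - <<'E'
from h import *
import pickle
go(468.3,-154.2,37)
i=cams.camera_info("wrist");im=cams.read_camera("wrist");pickle.dump(i,open("pics/w3.pkl","wb"));cv2.imwrite("pics/w3.png",im)
print(p(i,[468,-154,88]))
E
```

```text
at [ 468.8 -154.3   37.2] psi 17.57 j6 -43.5 F [-2.8 -0.3  2.6] M [-0.08  0.12  0.01] op 0.524
tool shift (units) [ 0.0004 -0.0009 -0.0005]
[320.70318716 295.53747322]
```

View pics/w3.png

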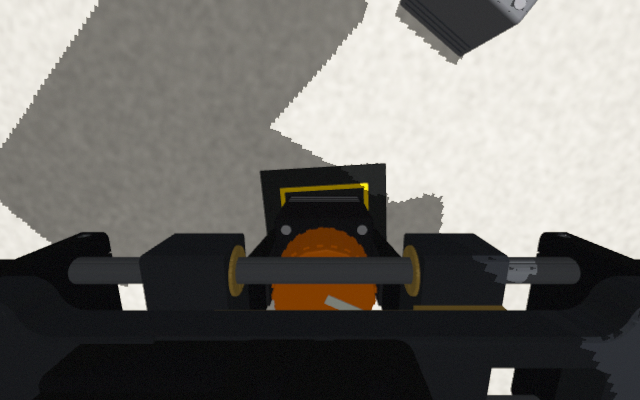

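Emit:
carry_out --grip '[1,1,1,1,1]' --pt "-0.01 0 0" --pt "-0.05 0 0" --pt "-0.08 0 0" --pt "-0.06 0 0" --pt "-0.026 0 0" --turn '[0,0,0,0,0]'

```text
t: 10.6
eef_pos: [469.6, -154.5, 152.9]
tcp_rot: [0.813, 1.567, -0.451]
ft_force: [-0.3, -0.1, -2.9]
opening: 0.523
```

Emit:
carry_out --grip '[1,1,1,1,1]' --pt "0 0 0" --pt "0 0 0" --pt "0 0 0" --pt "0 0 0" --pt "0 0 0" --turn '[0.0405,0.0405,0.0405,0.0405,0.0405]'

```text
t: 11.1
eef_pos: [468.8, -154.2, 150.2]
tcp_rot: [-1.576, 1.571, 2.801]
ft_force: [0.1, -0.8, -2.0]
opening: 0.525
```

Emit:
carry_out --grip '[1,1]' --pt "0 0 0" --pt "0 0 0" --turn '[0,0]'

```text
t: 11.3
eef_pos: [468.9, -154.3, 150.2]
tcp_rot: [-0.451, 1.571, -2.347]
ft_force: [-0.1, 0.3, -2.3]
opening: 0.522
```

```bash
python3 - <<'E'
from h import *
import pickle
go(536.3,169.1,150)
i=pickle.load(open("pics/w3.pkl","rb"))
a=np.radians(17.57);Y=np.array([np.cos(a),np.sin(a),0]);Z=np.array([np.sin(a),-np.cos(a),0]);T=np.array([468.8,-154.3,37.2])
for u,v in[(286,230),(362,230)]:
    d=w("wrist",u,v,59,i)-T;print("y",(d@Y).round(1),"z",(d@Z).round(1))
E
```

```text
at [ 468.9 -154.3  150.2] psi -18.65 j6 -7.2 F [-0.1  0.3 -2.3] M [-0.04 -0.04 -0.04] op 0.522
tool shift (units) [ 4.000e-04 -7.910e-02 -6.559e-01]
y -18.3 z -19.2
y 19.7 z -19.3
```

Emit:
carry_out --grip '[1,1,1,1,1]' --pt "0 -0.006 -0.05" --pt "0 -0.0109 -0.09" --pt "0 -0.0114 -0.095" --pt "0 -0.0115 -0.095" --pt "0 -0.0115 -0.095" --turn '[0.0014,0,0,0,0]'

```text
t: 11.8
eef_pos: [514.3, 56.7, 150.2]
tcp_rot: [1.1, 1.571, -0.801]
ft_force: [0.8, -0.2, -1.7]
opening: 0.525
```

Emit:
carry_out --grip '[1,1,1,1,1]' --pt "0 -0.0114 -0.095" --pt "0 -0.0109 -0.09" --pt "0 -0.0055 -0.0459" --pt "0 0 0" --pt "0 0 0" --turn '[0,0,0,0,0]'

```text
t: 12.3
eef_pos: [538.5, 168.6, 149.9]
tcp_rot: [-0.712, 1.57, -2.613]
ft_force: [-0.4, 0.5, -2.5]
opening: 0.525
```

Emit:
carry_out --grip '[1,1,1,1,1]' --pt "0.04 0 0" --pt "0.07 0 0" --pt "0.05 0 0" --pt "0.02 0 0" --pt "0 0 0" --turn '[0,0,0,0,0]'

```text
t: 12.8
eef_pos: [538.5, 167.4, 59.3]
tcp_rot: [-0.987, 1.569, -2.892]
ft_force: [0.5, 0.1, -2.3]
opening: 0.525
```

Emit:
carry_out --grip '[1,1]' --pt "0 0 0" --pt "0 0 0" --turn '[0,0]'

```text
t: 13.0
eef_pos: [539.5, 168.4, 61.4]
tcp_rot: [2.03, 1.569, 0.126]
ft_force: [-0.2, 0.6, -2.3]
opening: 0.526
```

```bash
python3 - <<'E'
from h import *
import pickle
go(536.2,169.2,42.2)
i=cams.camera_info("wrist");im=cams.read_camera("wrist");pickle.dump(i,open("pics/w4.pkl","wb"));cv2.imwrite("pics/w4.png",im)
cv2.imwrite("pics/w4c.png",cv2.resize(im[130:330,210:430],None,fx=3,fy=3,interpolation=cv2.INTER_CUBIC))
E
```

```text
at [539.5 168.4  61.4] psi -19.12 j6 29.8 F [-0.2  0.6 -2.3] M [-0.03 -0.07 -0.11] op 0.526
tool shift (units) [ 0.0384 -0.0068  0.0006]
```

View pics/w4c.png

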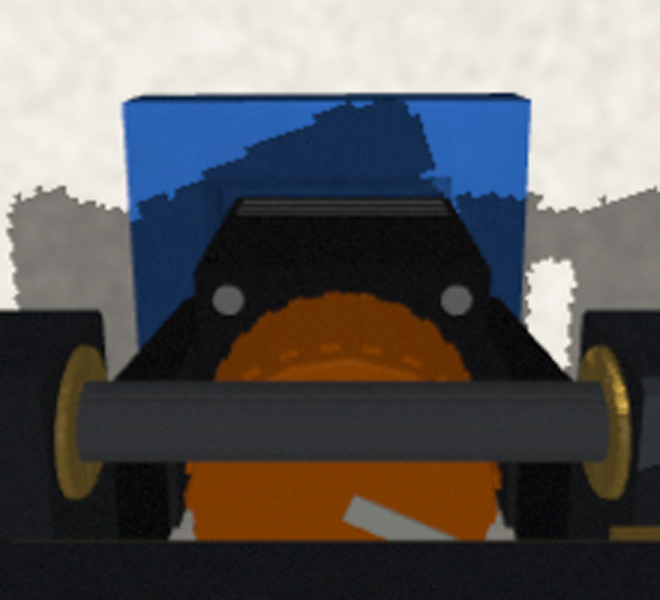

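The image agrees: the housing sits about 3 mm to the right of the pocket. Its lower edge spans columns 237–450 of the crop, and the pocket mouth spans 222–450. I correct that, then lower it.

Emit:
carry_out --grip '[1,1,1,1,1]' --pt "0 -0.0068 0.0006" --pt "0 0 0" --pt "0.01 0 0" --pt "0.006 0 0" --pt "0 0 0" --turn '[0,0,0,0,0]'

```text
t: 13.55
eef_pos: [535.3, 169.3, 51.5]
tcp_rot: [-0.937, 1.57, -2.842]
ft_force: [-0.6, 0.2, -2.1]
opening: 0.527
```

Emit:
carry_out --grip '[1,1,1,1,1]' --pt "0.006 0 0" --pt "0.006 0 0" --pt "0.006 0 0" --pt "0.003 0 0" --pt "0 0 0" --turn '[0,0,0,0,0]'

```text
t: 14.05
eef_pos: [535.5, 169.3, 42.2]
tcp_rot: [1.189, 1.571, -0.715]
ft_force: [-4.2, -0.9, 7.9]
opening: 0.523
```

```bash
python3 - <<'E'
from h import *
go(536.2,169.2,42.2)
E
```

```text
at [535.5 169.3  42.2] psi -19.13 j6 29.9 F [-4.2 -0.9  7.9] M [-0.17  0.5  -0.04] op 0.523
tool shift (units) [-0.      0.0014 -0.0003]
```

Emit:
carry_out --grip '[-1,-1,-1,-1,-1]' --pt "0 0 0" --pt "0 0 0" --pt "0 0 0" --pt "0 0 0" --pt "0 0 0" --turn '[0,0,0,0,0]'

```text
t: 14.55
eef_pos: [535.6, 169.4, 41.5]
tcp_rot: [0.203, 1.571, -1.701]
ft_force: [0.7, 0.5, 0.6]
opening: 0.889
```

Emit:
carry_out --grip '[-1,-1,-1,-1,-1]' --pt "0 0 0" --pt "-0.03 0 0" --pt "-0.06 0 0" --pt "-0.065 0 0" --pt "-0.029 0 0" --turn '[0,0,0,0,0]'

```text
t: 15.05
eef_pos: [536.3, 169.5, 136.1]
tcp_rot: [2.061, 1.568, 0.157]
ft_force: [0.1, 0.1, -0.2]
opening: 0.999
```

Emit:
carry_out --grip '[-1,-1,-1,-1,-1]' --pt "0 0.0052 0.045" --pt "0 0.0092 0.08" --pt "0 0.0105 0.092" --pt "0 0.0083 0.073" --pt "0 0.0038 0.0334" --turn '[0,0,0,0,0]'

```text
t: 15.55
eef_pos: [499.3, 8.2, 133.7]
tcp_rot: [-0.212, 1.571, -2.118]
ft_force: [-0.5, -0.7, -0.2]
opening: 0.999
```

Emit:
carry_out --grip '[-1,-1]' --pt "0 0 0" --pt "0 0 0" --turn '[0,0]'

```text
t: 15.75
eef_pos: [500.3, 10.5, 133.7]
tcp_rot: [1.789, 1.57, -0.117]
ft_force: [0.6, -0.3, 0.4]
opening: 0.999
```

```bash
python3 - <<'E'
from h import *
go(500,10.5,34.5)
E
```

```text
at [500.3  10.5 133.7] psi -19.17 j6 12.8 F [ 0.6 -0.3  0.4] M [-0.01 -0.04  0.05] op 0.999
tool shift (units) [ 0.1984 -0.0005  0.0002]
```

Emit:
carry_out --grip '[-1,-1,-1,-1,-1]' --pt "0.04 0 0" --pt "0.06 0 0" --pt "0.06 0 0" --pt "0.0384 0 0" --pt "0 0 0" --turn '[0,0,0,0,0]'

```text
t: 16.25
eef_pos: [499.2, 11.7, 32.4]
tcp_rot: [-1.339, 1.567, 3.041]
ft_force: [-1.2, 0.2, 0.8]
opening: 0.999
```

Emit:
carry_out --grip '[1,1,1,1,1]' --pt "0 0 0" --pt "0 0 0" --pt "0 0 0" --pt "0 0 0" --pt "0 0 0" --turn '[0,0,0,0,0]'

```text
t: 16.75
eef_pos: [500.3, 10.5, 34.9]
tcp_rot: [1.725, 1.57, -0.179]
ft_force: [-0.3, 0.2, 0.9]
opening: 0.639
```

Emit:
carry_out --grip '[1,1,1,1,1]' --pt "0 0 0" --pt "0 0 0" --pt "0 0 0" --pt "-0.01 0 0" --pt "-0.02 0 0" --turn '[0,0,0,0,0]'

```text
t: 17.25
eef_pos: [499.6, 10.5, 49.3]
tcp_rot: [-1.304, 1.569, 3.075]
ft_force: [-0.4, 0.1, -1.8]
opening: 0.52
```

Emit:
carry_out --grip '[1,1,1,1,1]' --pt "-0.03 0 0" --pt "-0.03 0 0" --pt "-0.01 0 0" --pt "0 0 0" --pt "0 0 0" --turn '[-0.0445,-0.0445,-0.0445,-0.0445,-0.0445]'

```text
t: 17.75
eef_pos: [500.1, 10.5, 85.3]
tcp_rot: [0.991, 1.57, -0.208]
ft_force: [0.7, -0.3, -2.3]
opening: 0.523
```

Emit:
carry_out --grip '[1,1]' --pt "0 0 0" --pt "0 0 0" --turn '[0,0]'

```text
t: 17.95
eef_pos: [500.1, 10.5, 84.8]
tcp_rot: [0.892, 1.571, -0.318]
ft_force: [0.2, 0.2, -2.9]
opening: 0.526
```

```bash
python3 - <<'E'
from h import *
go(469.8,-152.3,84.5)
E
```

```text
at [500.1  10.5  84.8] psi 20.69 j6 -27.1 F [ 0.2  0.2 -2.9] M [-0.01 -0.15  0.03] op 0.526
tool shift (units) [ 0.0005 -0.1717  0.2832]
```

Emit:
carry_out --grip '[1,1,1,1,1]' --pt "0 -0.027 0.0446" --pt "0 -0.04 0.0661" --pt "0 -0.0485 0.0802" --pt "0 -0.038 0.0628" --pt "0 -0.0176 0.0291" --turn '[0,0,0,0,0]'

```text
t: 18.45
eef_pos: [470.2, -154.8, 84.6]
tcp_rot: [0.326, 1.57, -0.886]
ft_force: [-0.2, 0.8, -3.5]
opening: 0.524
```

Emit:
carry_out --grip '[1,1,1,1,1]' --pt "0 0 0" --pt "0 0 0" --pt "0.03 0 0" --pt "0.03 0 0" --pt "0.01 0 0" --turn '[0,0,0,0,0]'

```text
t: 18.95
eef_pos: [470.5, -150.8, 48.5]
tcp_rot: [-2.37, 1.569, 2.708]
ft_force: [-0.4, -0.7, -1.4]
opening: 0.522
```

Emit:
carry_out --grip '[1,1,1]' --pt "0 0 0" --pt "0 0 0" --pt "0 0 0" --turn '[0,0,0]'

```text
t: 19.25
eef_pos: [471.0, -152.0, 50.0]
tcp_rot: [0.711, 1.57, -0.494]
ft_force: [-0.3, 0.6, -1.9]
opening: 0.524
```

```bash
python3 - <<'E'
from h import *
go(470,-152,37.2)
i=cams.camera_info("wrist");im=cams.read_camera("wrist");cv2.imwrite("pics/w5.png",im)
for P in([470.2,-151.8,3],): 
    a=np.radians(20.9)
    for sx,sy in((-1,-1),(1,-1),(1,1),(-1,1)):
        c,s=np.cos(a)*42.5,np.sin(a)*42.5;print(p(i,[P[0]+sx*c-sy*s,P[1]+sx*s+sy*c,3]).round(1))
cv2.imwrite("pics/w5c.png",cv2.resize(im[130:330,210:430],None,fx=3,fy=3,interpolation=cv2.INTER_CUBIC))
E
```

```text
at [ 471. -152.   50.] psi 20.94 j6 -46.5 F [-0.3  0.6 -1.9] M [ 0.04 -0.13  0.04] op 0.524
tool shift (units) [ 0.0256 -0.0019 -0.0006]
[268.3 275.1]
[376.1 275.1]
[381.3 167.1]
[262.8 167. ]
```

View pics/w5c.png

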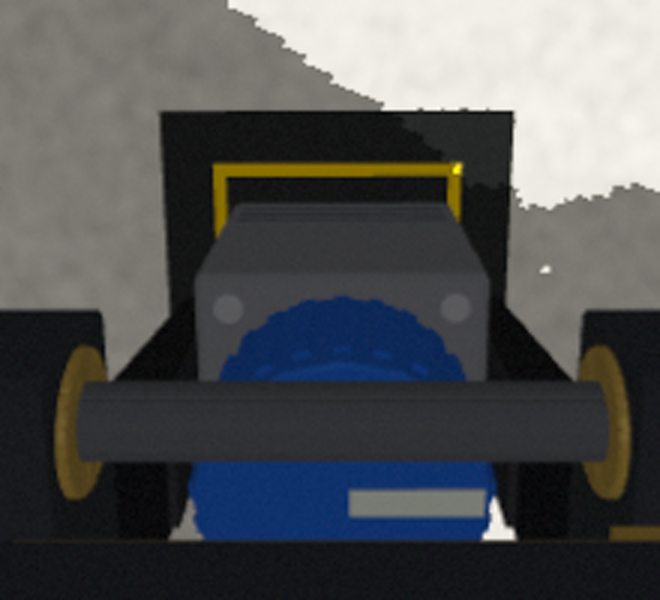

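The pad's far corners are at (263,167) and (381,167), matching the prediction within half a pixel. I nudge it 1 mm, lower it and release.

Emit:
carry_out --grip '[1,1,1,1,1]' --pt "0.01 -0.0019 -0.0006" --pt "0.009 0 0" --pt "0.005 0 0" --pt "0.0014 0 0" --pt "0 0 0" --turn '[0,0,0,0,0]'

```text
t: 19.8
eef_pos: [469.6, -152.2, 37.4]
tcp_rot: [-0.082, 1.57, -1.287]
ft_force: [-4.8, 1.1, 14.0]
opening: 0.524
```

```bash
python3 - <<'E'
from h import *
go(470,-152,37.2)
E
```

```text
at [ 469.6 -152.2   37.4] psi 20.93 j6 -46.6 F [-4.8  1.1 14. ] M [0.14 0.61 0.13] op 0.524
tool shift (units) [ 0.0004  0.001  -0.0001]
```

Emit:
carry_out --grip '[-1,-1,-1,-1,-1]' --pt "0 0 0" --pt "0 0 0" --pt "0 0 0" --pt "0 0 0" --pt "0 0 0" --turn '[0,0,0,0,0]'

```text
t: 20.3
eef_pos: [469.7, -152.2, 36.6]
tcp_rot: [-2.035, 1.571, 3.042]
ft_force: [0.6, -1.0, -0.8]
opening: 0.889
```

Emit:
carry_out --grip '[-1,-1,-1,-1,-1]' --pt "0 0 0" --pt "-0.03 0 0" --pt "-0.07 0 0" --pt "-0.07 0 0" --pt "-0.03 0 0" --turn '[0,0,0,0,0]'

```text
t: 20.8
eef_pos: [470.4, -152.5, 139.3]
tcp_rot: [0.735, 1.568, -0.471]
ft_force: [-0.5, -0.0, -0.2]
opening: 1.002
```

Emit:
carry_out --grip '[-1,-1,-1,-1,-1]' --pt "0 0.0282 -0.0443" --pt "0 0.0477 -0.0747" --pt "0 0.0512 -0.0802" --pt "0 0.0512 -0.0802" --pt "0 0.0512 -0.0802" --turn '[0,0,0,0,0]'

```text
t: 21.3
eef_pos: [512.7, 58.6, 136.8]
tcp_rot: [0.811, 1.571, -0.395]
ft_force: [0.8, -0.3, -0.5]
opening: 0.999
```

Emit:
carry_out --grip '[-1,-1,-1,-1,-1]' --pt "0 0.0494 -0.0775" --pt "0 0.0477 -0.0747" --pt "0 0.0264 -0.0416" --pt "0 0 0" --pt "0 0 0" --turn '[0,0,0,-0.0455,-0.0455]'

```text
t: 21.8
eef_pos: [535.5, 170.4, 136.4]
tcp_rot: [-1.768, 1.57, -2.68]
ft_force: [-0.5, -0.0, -0.5]
opening: 0.997
```

Emit:
carry_out --grip '[-1,-1,-1,-1,-1]' --pt "0 0 0" --pt "0 0 0" --pt "0 0 0" --pt "0 0 0" --pt "0 0 0" --turn '[-0.0455,-0.0455,-0.0455,-0.0455,0]'

```text
t: 22.3
eef_pos: [535.6, 169.3, 136.6]
tcp_rot: [-1.93, 1.571, -2.275]
ft_force: [0.4, 0.4, 0.2]
opening: 0.995
```

```bash
python3 - <<'E'
from h import *
import pickle
env.state()
i=cams.camera_info("wrist");im=cams.read_camera("wrist");pickle.dump(i,open("pics/w6.pkl","wb"));cv2.imwrite("pics/w6.png",im)
cv2.imwrite("pics/top1.png",cams.read_camera("top"))
go(535.7,169.3,83)
t=cv2.imread("pics/top1.png")
a=cv2.resize(im[170:320,240:405],None,fx=3.4,fy=3.4,interpolation=cv2.INTER_CUBIC)
b=cv2.resize(t[195:270,340:380],(round(40*6.8),510),interpolation=cv2.INTER_CUBIC)
b=cv2.resize(t[200:265,345:410],(230,230),interpolation=cv2.INTER_CUBIC);c=cv2.resize(t[175:240,210:275],(230,230),interpolation=cv2.INTER_CUBIC)
s=np.zeros((510,230,3),np.uint8);s[:230]=b;s[240:470]=c
print(a.shape);cv2.imwrite("pics/m6.png",np.hstack([a,s]))
E
```

```text
at [535.6 169.3 136.6] psi 69.83 j6 -59.0 F [ 0.2  0.5 -0.2] M [ 0.02 -0.15 -0.01] op 0.997
tool shift (units) [1.073e-01 0.000e+00 1.000e-04]
(510, 561, 3)
```

View pics/m6.png

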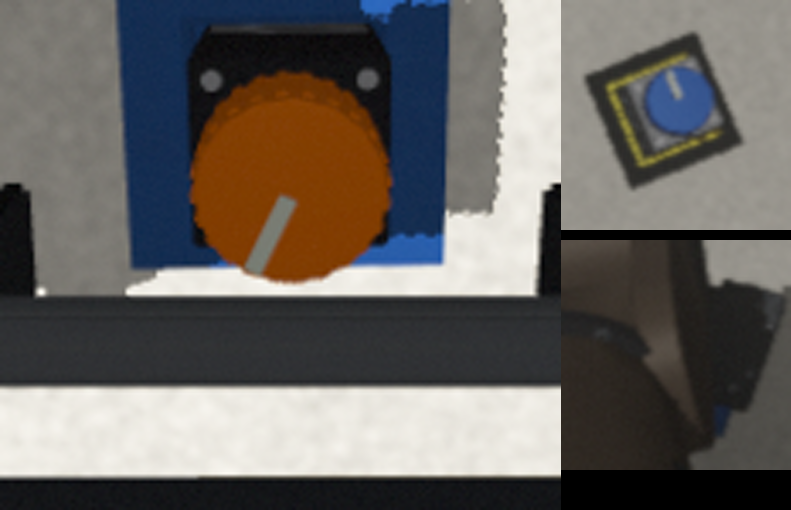

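Both placements look right: the blue-capped unit stands centred on the pad, and the black housing is square in the pocket with its cap centred at about (290,185) in the crop. Next I grip the cap.

Emit:
carry_out --grip '[-1,-1,-1,-1,-1]' --pt "0.03 0 0" --pt "0.04 0 0" --pt "0.03 0 0" --pt "0.0073 0 0" --pt "0 0 0" --turn '[0,0,0,0,0]'

```text
t: 22.9
eef_pos: [535.6, 169.3, 82.8]
tcp_rot: [-2.516, 1.57, -2.866]
ft_force: [0.3, -0.6, -0.7]
opening: 0.997
```

Emit:
carry_out --grip '[1,1,1,1,1]' --pt "0 0 0" --pt "0 0 0" --pt "0 0 0" --pt "0 0 0" --pt "0 0 0" --turn '[0,0,0,0,0]'

```text
t: 23.4
eef_pos: [535.7, 169.3, 83.3]
tcp_rot: [0.316, 1.57, -0.032]
ft_force: [0.2, -0.2, 0.9]
opening: 0.632
```

Emit:
carry_out --grip '[1,1,1,1]' --pt "0 0 0" --pt "0 0 0" --pt "0 0 0" --pt "0 0 0" --turn '[0,0,0,0]'

```text
t: 23.8
eef_pos: [535.8, 169.4, 83.1]
tcp_rot: [0.424, 1.571, 0.076]
ft_force: [-0.1, 1.6, -0.7]
opening: 0.444
```

```bash
python3 - <<'E'
from h import *
import pickle
go(535.7,169.3,83)
i=pickle.load(open("pics/w6.pkl","rb"));k=3.4
L=lambda u,v,z:w("wrist",240+(u+.5)/k-.5,170+(v+.5)/k-.5,z,i)
d=L(257,270,94)-L(287,200,94);print("line",np.degrees(np.arctan2(d[1],d[0])))
d=L(368,79,64)-L(211,81,64);print("screws",np.degrees(np.arctan2(d[1],d[0])));print("cap",L(290,187,94))
E
```

```text
at [535.8 169.4  83.1] psi 70.07 j6 -59.3 F [-0.1  1.6 -0.7] M [ 0.2  -0.2   0.02] op 0.444
tool shift (units) [ 0.0002 -0.0002 -0.0001]
line -41.97789261670786
screws 70.92257130488146
cap [535.11887557 170.43456715  94.        ]
```

Emit:
carry_out --grip '[1,1,1,1,1]' --pt "0.0003 0 0" --pt "0.0003 0 0" --pt "0.0003 0 0" --pt "0.0003 0 0" --pt "0.0003 0 0" --turn '[0.04,0.04,0.04,0.04,0.04]'

```text
t: 24.3
eef_pos: [535.6, 169.1, 82.3]
tcp_rot: [-0.993, 1.57, -1.974]
ft_force: [-0.3, -1.8, 1.9]
opening: 0.445
```

```bash
python3 - <<'E'
from h import *
go(535.7,169.3,83)
E
```

```text
at [535.6 169.1  82.3] psi 33.77 j6 -23.0 F [-0.3 -1.8  1.9] M [-0.23  0.    0.1 ] op 0.445
tool shift (units) [-0.0013  0.0004 -0.0003]
```

Emit:
carry_out --grip '[1,1,1,1,1]' --pt "0.0003 0 0" --pt "0.0003 0 0" --pt "0.0003 0 0" --pt "0.0003 0 0" --pt "0.0003 0 0" --turn '[0.04,0.04,0.04,0.04,0.04]'

```text
t: 24.8
eef_pos: [535.5, 169.2, 81.7]
tcp_rot: [-0.726, 1.57, -2.335]
ft_force: [-0.5, -0.5, 2.5]
opening: 0.451
```

```bash
python3 - <<'E'
from h import *
go(535.7,169.3,83)
E
```

```text
at [535.5 169.2  81.7] psi -2.23 j6 13.0 F [-0.5 -0.5  2.5] M [-0.19  0.24  0.09] op 0.451
tool shift (units) [-0.0027  0.0003 -0.0003]
```

Emit:
carry_out --grip '[1,1,1,1,1]' --pt "0.0002 0 0" --pt "0.0001 0 0" --pt "0.0001 0 0" --pt "0.0001 0 0" --pt "0.0001 0 0" --turn '[0.02,0.02,0.02,0.02,0.02]'

```text
t: 25.3
eef_pos: [535.5, 169.2, 81.4]
tcp_rot: [-0.658, 1.57, -2.579]
ft_force: [-0.3, -0.3, 3.1]
opening: 0.446
```

```bash
python3 - <<'E'
from h import *
go(535.7,169.3,83)
E
```

```text
at [535.5 169.2  81.4] psi -20.08 j6 30.9 F [-0.3 -0.3  3.1] M [-0.06  0.28  0.03] op 0.446
tool shift (units) [-0.0033  0.0004 -0.0003]
```

Emit:
carry_out --grip '[1,1,1,1,1]' --pt "0.0002 0 0" --pt "0.0001 0 0" --pt "0.0001 0 0" --pt "0.0001 0 0" --pt "0.0001 0 0" --turn '[0.015,0.015,0.015,0.015,0.015]'

```text
t: 25.8
eef_pos: [535.5, 169.2, 81.1]
tcp_rot: [-0.474, 1.57, -2.63]
ft_force: [-2.0, -0.1, 2.6]
opening: 0.445
```

```bash
python3 - <<'E'
from h import *
go(535.7,169.3,83)
E
```

```text
at [535.5 169.2  81.1] psi -33.54 j6 44.3 F [-2.  -0.1  2.6] M [0.02 0.35 0.06] op 0.445
tool shift (units) [-0.0038  0.0003 -0.0003]
```

Emit:
carry_out --grip '[1,1,1,1,1]' --pt "0.0001 0 0" --pt "0.0001 0 0" --pt "0.0001 0 0" --pt "0.0001 0 0" --pt "0.0001 0 0" --turn '[0.015,0.015,0.015,0.015,0.015]'

```text
t: 26.3
eef_pos: [535.5, 169.3, 80.9]
tcp_rot: [-0.298, 1.57, -2.689]
ft_force: [-1.4, 1.0, 3.7]
opening: 0.447
```

```bash
python3 - <<'E'
from h import *
go(535.7,169.3,83)
E
```

```text
at [535.5 169.3  80.9] psi -47.04 j6 57.8 F [-1.4  1.   3.7] M [0.1  0.37 0.  ] op 0.447
tool shift (units) [-0.0042  0.0002 -0.0003]
```

Emit:
carry_out --grip '[1,1,1,1,1]' --pt "0.0001 0 0" --pt "0.0001 0 0" --pt "0.0001 0 0" --pt "0.0001 0 0" --pt "0.0001 0 0" --turn '[0.012,0.012,0.012,0.012,0.012]'

```text
t: 26.8
eef_pos: [535.5, 169.3, 80.7]
tcp_rot: [-0.272, 1.57, -2.851]
ft_force: [-1.3, 0.6, 3.6]
opening: 0.448
```

```bash
python3 - <<'E'
from h import *
go(535.7,169.3,83)
E
```

```text
at [535.5 169.3  80.7] psi -57.81 j6 68.6 F [-1.3  0.6  3.6] M [0.24 0.43 0.06] op 0.448
tool shift (units) [-0.0046  0.0002 -0.0003]
```

Emit:
carry_out --grip '[1,1,1,1,1]' --pt "0.0001 0 0" --pt "0.0001 0 0" --pt "0.0001 0 0" --pt "0.0001 0 0" --pt "0.0001 0 0" --turn '[0.012,0.012,0.012,0.012,0.012]'

```text
t: 27.3
eef_pos: [535.5, 169.4, 80.5]
tcp_rot: [-0.205, 1.571, -2.973]
ft_force: [-1.9, 0.4, 4.8]
opening: 0.449
```

```bash
python3 - <<'E'
from h import *
go(535.7,169.3,83)
E
```

```text
at [535.5 169.4  80.5] psi -68.61 j6 79.4 F [-1.9  0.4  4.8] M [0.24 0.43 0.04] op 0.449
tool shift (units) [-0.0051  0.0002 -0.0003]
```

Emit:
carry_out --grip '[1,1,1,1,1]' --pt "0.0001 0 0" --pt "0.0001 0 0" --pt "0.0001 0 0" --pt "0 0 0" --pt "0 0 0" --turn '[0.012,0.012,0.012,0.012,0.012]'

```text
t: 27.8
eef_pos: [535.5, 169.4, 80.3]
tcp_rot: [-0.189, 1.571, 3.138]
ft_force: [-1.2, 0.2, 4.2]
opening: 0.446
```

```bash
python3 - <<'E'
from h import *
import pickle
go(535.7,169.3,83)
i=cams.camera_info("wrist");im=cams.read_camera("wrist");pickle.dump(i,open("pics/w7.pkl","wb"));cv2.imwrite("pics/w7.png",im)
cv2.imwrite("pics/w7c.png",cv2.resize(im[150:330,210:430],None,fx=3.3,fy=3.3,interpolation=cv2.INTER_CUBIC))
E
```

```text
at [535.5 169.4  80.3] psi -79.41 j6 90.2 F [-1.2  0.2  4.2] M [0.08 0.26 0.27] op 0.446
tool shift (units) [-0.0053  0.0002 -0.0003]
```

View pics/w7c.png

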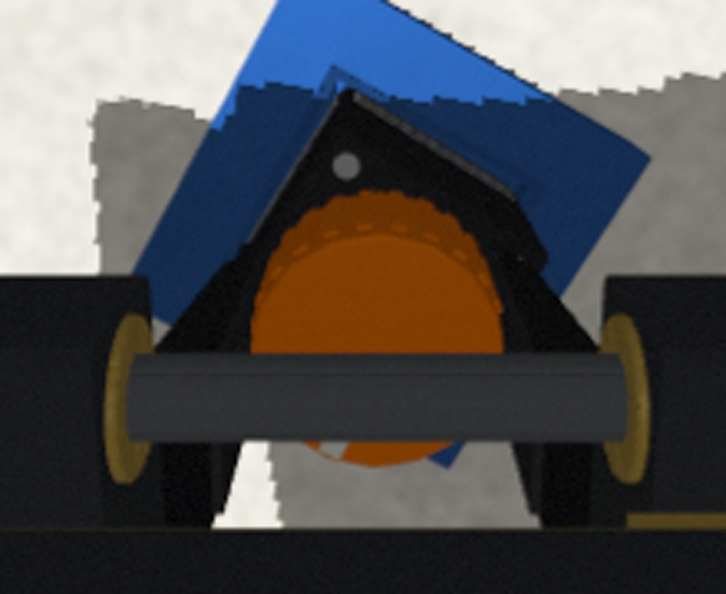

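The view shows the cap still held without slip: the index line is at about (332,450), at the same angle to the jaws as before. The moment has risen to 0.27 N m, so I push a little further to confirm the stop.

Emit:
carry_out --grip '[1,1,1]' --pt "0 0 0" --pt "0 0 0" --pt "0 0 0" --turn '[0.006,0.006,0]'

```text
t: 28.15
eef_pos: [535.8, 169.0, 80.3]
tcp_rot: [1.904, 1.57, -1.089]
ft_force: [-1.5, -2.0, 4.5]
opening: 0.449
```

```bash
python3 - <<'E'
from h import *
go(535.7,169.3,83)
E
```

```text
at [535.8 169.   80.3] psi -81.5 j6 92.3 F [-1.5 -2.   4.5] M [-0.29  0.29  0.52] op 0.449
tool shift (units) [-0.0054 -0.0006  0.0001]
```

Emit:
carry_out --grip '[1,1,1]' --pt "0 0 0" --pt "0 0 0" --pt "0 0 0" --turn '[0.006,0.006,0]'

```text
t: 28.45
eef_pos: [536.2, 169.0, 80.3]
tcp_rot: [2.646, 1.569, -0.384]
ft_force: [2.4, -4.2, 4.3]
opening: 0.448
```

```bash
python3 - <<'E'
from h import *
go(535.7,169.3,83)
E
```

```text
at [536.2 169.   80.3] psi -83.67 j6 94.5 F [ 2.4 -4.2  4.3] M [-0.68 -0.32  0.71] op 0.448
tool shift (units) [-0.0055 -0.0006  0.001 ]
```

The moment climbs to 0.71 N m at −83.7°, so the hard stop is reached (unloaded contact at about −78°). I save a picture, then back off a quarter turn while following the 1.6 mm rise.

```bash
python3 - <<'E'
from h import *
import pickle
i=cams.camera_info("wrist");im=cams.read_camera("wrist");pickle.dump(i,open("pics/w8.pkl","wb"));cv2.imwrite("pics/w8.png",im)
E
```

Emit:
carry_out --grip '[1,1,1,1,1]' --pt "-0.0001 0 0" --pt "-0.0003 0 0" --pt "-0.0003 0 0" --pt "-0.0003 0 0" --pt "-0.0003 0 0" --turn '[-0.0443,-0.0443,-0.0443,-0.0443,-0.0443]'

```text
t: 29.0
eef_pos: [535.9, 169.6, 80.8]
tcp_rot: [-3.021, 1.57, 0.932]
ft_force: [0.4, -0.3, 4.4]
opening: 0.446
```

Emit:
carry_out --grip '[1,1,1,1,1]' --pt "-0.0003 0 0" --pt "-0.0003 0 0" --pt "-0.0003 0 0" --pt "-0.0003 0 0" --pt "-0.0003 0 0" --turn '[-0.0443,-0.0443,-0.0443,-0.0443,-0.0443]'

```text
t: 29.5
eef_pos: [535.7, 169.6, 81.4]
tcp_rot: [3.113, 1.57, 1.479]
ft_force: [1.5, 0.7, 3.0]
opening: 0.447
```

Emit:
carry_out --grip '[1,1,1,1]' --pt "-0.0003 0 0" --pt "-0.0003 0 0" --pt "0 0 0" --pt "0 0 0" --turn '[-0.0443,-0.0443,0,0]'

```text
t: 29.9
eef_pos: [535.6, 169.4, 81.7]
tcp_rot: [-2.482, 1.571, 2.436]
ft_force: [-0.0, 0.7, 3.7]
opening: 0.442
```

```bash
python3 - <<'E'
from h import *
import pickle
go(535.7,169.3,82)
i=cams.camera_info("wrist");im=cams.read_camera("wrist");pickle.dump(i,open("pics/w9.pkl","wb"));cv2.imwrite("pics/w9.png",im)
a=cv2.imread("pics/w8.png")
f=lambda m:cv2.resize(m[150:305,265:395],None,fx=3.07,fy=3.07,interpolation=cv2.INTER_CUBIC)
m=np.hstack([f(a),f(im)]);m=np.clip(m.astype(float)*1.6,0,255).astype(np.uint8);print(m.shape);cv2.imwrite("pics/m9.png",m)
E
```

```text
at [535.6 169.4  81.7] psi 11.8 j6 -1.0 F [-0.   0.7  3.7] M [ 0.04 -0.01  0.04] op 0.442
tool shift (units) [-0.0006  0.0001  0.0002]
(476, 798, 3)
```

View pics/m9.png

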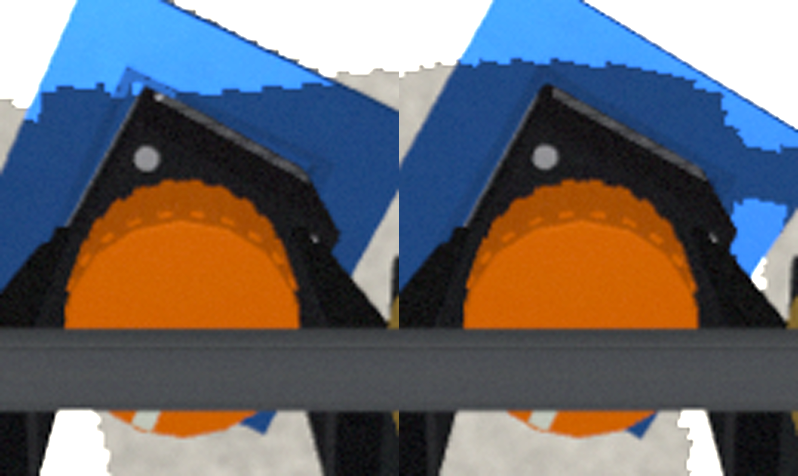

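The housing sits the same way relative to the jaws at the stop (left: corner at (148,90), screw at (147,158)) and after the back-off (right: corner at (149,90), screw at (146,157), panel coordinates). A square repeats every 90°, so the cap has turned 90° ± 1° relative to the housing. The fixture edges look about 5° different between the panels, which is the housing's play in the pocket. I'm handing in.

```bash
python3 -c "
from h import *
print(env.job_done())"
```

```text
the job is handed in; nothing more can be done
None
```

I swapped the two housings, screwed the orange cap on to its stop, backed it off a quarter turn and handed the job in at about 30 s with the cap still gripped.

- **Grey unit:** I parked it on the bare desk between the fixture and the pad, then set it on the pad. The target was within about 1 mm of the measured pad centre. The top view afterwards shows it upright and centred.
- **Black housing:** It went down into the pocket at the same tool height relative to its underside as when it stood on the pad, with 8 N of contact force, so I take it as fully seated. At the end it was still being pressed down with about 4 N.
- **Stop:** The moment rose from about 0.05 to 0.71 N m after about 150° of clockwise turning, without the cap slipping in the fingers.
- **Quarter turn:** The arm turned back about 95.5°, of which about 5.5° was the housing's play in the pocket. Comparing wrist pictures before and after gives 90° ± 1° between cap and housing.
- **Disagreements:**
  - The top and wrist cameras differed by 2–5 mm. I trusted the wrist camera, which agreed with the grasp contacts to about 1 mm.
  - The housing came down 3 mm off the pocket on its first approach, and I corrected that before inserting it.
- **Not checked:** I took no final picture of the mug, screwdriver and tracker. No move came near them.

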